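# Load the ring tray onto its dock so the presence switch is pressed

## Task

Pick up the aluminium ring tray by its wooden grip and set it down, without dropping it, flat inside the steel guides of the tray dock, right side up, with its tongue over the little hinged roller lever so that the tray's own weight holds the lever down. Let go and leave it there, and do not disturb the other things on the bench.

Things in the scene. Friction and masses are not known exactly. Their poses are not given: they have to be found in the camera images.
- tray_grip (a point): Loose aluminium ring tray, 0.25 kg, plate 76 (x) by 110 (y) by 11 mm, four flat brass rings on top (2.5 mm high). Across its middle stands a wooden grip rib 42 mm long (x), 12 mm thick (y), top 49 mm above the tray's underside. The point: in the rib, over the plate's centre, 36 mm above the underside. z up, -y towards the tongue. It starts lying flat on the bench.
- tray_tongue (a point): End of the tray's tongue: 24 mm wide, 5 mm thick, flush with the plate's top, sticking out 22 mm from the middle of the tray's -y edge; the other edges are plain. The point: middle of the tongue's outer end, 77 mm from the tray's centre, 8.5 mm above the tray's underside; axes as tray_grip.
- dock_floor (a point): Fixed tray dock on four short legs: grey base plate 116 by 190 mm with low steel guides round a pocket 86 (x) by 120 (y) mm, 5 mm of play on each side of the tray. Guides rise 8 mm straight, then flare outwards to 15 mm above the floor. The point: centre of the pocket floor (top of the base plate), 46 mm above the bench; axes parallel to tray_grip's when the tray is seated.
- dock_gap (a point): Middle of the 38 mm wide gap in the guide at the dock's -y end, where the tray's tongue passes, at floor height, 60 mm from the pocket's centre. Beyond it stands the switch lever, then the black switch body on its bracket (96 to 118 mm from the pocket's centre, tops 22 mm above the floor).
- lever_roller (a point): White roller (7 mm diameter, 12 mm wide) at the free end of the switch lever, 26 mm from the lever's pivot; the point is its centre. Free, it stands 16 mm above the pocket floor, 68 mm from the pocket's centre along the dock's -y.
- switch_lever (a joint): Hinge of the switch lever (rad): 0 = free, raised by its light spring; grows as it is pushed down, stop at 0.65. The tray's tongue holds it at about 0.54 when the tray lies on the pocket floor; pushing it fully down takes under 0.5 N
- felt_wheel: loose bystander: dark felt wheel lying flat, 50 mm diameter, 9 mm high; origin at the centre of its underside
- ring_clamp: loose bystander: wooden ring clamp lying flat, 29 x 144 x 23 mm; origin at the centre of its underside
- tape_roll: loose bystander: roll of masking tape lying flat, 61 mm diameter, 18 mm high; origin at the centre of its underside
- tin_wax: loose bystander: small round lidded tin, 50 mm diameter, 30 mm high; origin at the centre of its underside

How it is judged:
On the way:
1. the tray has been lifted clear of the bench (height (world z) of tray_grip above 0.085 m and horizontal distance between tray_grip and dock_floor above 0.08 m), for 0.1 s.
At the end, for the whole second after the job is handed in: The tray lies released and at rest, right side up and flat (within 0.06 rad) on the dock's pocket floor, its centre within 8 mm of the pocket's centre along each of the dock's axes and its grip point 32 to 40 mm above the pocket floor, and the switch lever is held down (joint above 0.40 rad) (value of joint switch_lever above 0.4 rad and x of tray_grip in the frame of dock_floor between -0.008 and 0.008 m and y of tray_grip in the frame of dock_floor between -0.008 and 0.008 m and z of tray_grip in the frame of dock_floor between 0.032 and 0.04 m and angle between tray_grip's own z axis and vertical below 0.06 rad and linear speed of tray below 0.02 m/s); the robot touches nothing.
It fails at once if the tray is dropped (moves faster than 0.6 m/s, as after a fall of some 2 cm, while the fingers do not hold it) (contact force between the fingers and tray below 0.02 N and linear speed of tray above 0.6 m/s).
It fails at once if a bystander (felt wheel, ring clamp, tape roll, wax tin) is moved by more than 30 mm (distance of any of felt_wheel, ring_clamp, tape_roll, tin_wax from where it was at the start of the episode above 0.03 m).
It also fails if it takes over 38 s, if anything falls off the work surface, if the arm or the gripper's body presses on something with over 40 N, if the wrist force passes 120 N, or if a joint passes its speed limit or range.

## Robot

A 6-joint arm with a two-finger parallel gripper is mounted at the origin on a cart in front of the work surface, level with it; the furniture and walls round the work are solid. World frame = base frame: x ahead of the robot, y to its left, z up, the work surface at z = 0. Lengths are in m, angles in rad, forces in N, time in s.
With the tool pointing down it reaches from about 0.375 to 0.9 m from the base axis. Payload 3.1 kg.
Tool frame: the origin (TCP) lies on the centre line of the jaws, within the pads' length; the fingertips stand 19 mm ahead of it and the grasp point (between the pads) is the TCP; z points along the fingers, y is the line along which they close (so a half turn about z gives the same grasp; the last joint's range is limited). The gripper opens to 85 mm and grips with 20 to 120 N. Pads are 22 mm wide; open, the fingers measure 114 mm over their backs; the gripper's body (76 mm by 85 mm) begins 54 mm behind the grasp point. The pads swing forward as they close: fully open they stand 13 mm farther back than shut.
Start: joints at [1.073, 0.527, 1.433, -0, 1.181, -0.178], TCP at [0.196, 0.593, 0.25] pointing down, gripper open.
Joint ranges: [-3.08, 3.08], [-0.75, 2.2], [0.22, 2.44], [-1.43, 4.57], [0, 2.65], [-2.85, 2.85]. Speed limits (rad/s): [2.79, 2.79, 3.14, 3.14, 3.14, 3.14].

## Interface

Orientations are given as a unit quaternion [x, y, z, w].
In Python, from station import manip gives the robot as it stands.
- The arm moves only by the tool servo_tool, never from a script. Its argument "rows" is a list that holds one entry, the list of rows, each a list of 7 numbers: the turn, a rotation vector about the tool's x, y, z in degrees, then the shift along the tool's x, y, z in m, then the gripper command: -1 is shut, 1 is fully open, values between are in proportion. In form: [[[wx, wy, wz, tx, ty, tz, jaw], ...]]. A call has 1 to 8 rows; each row shifts and turns the commanded pose from where the row before left it, along the tool's axes as they then stand; what a row does not reach is not made up. A row lasts 1/12 s, in which the tool goes at most 41.7 mm and 7.16 degrees, less where a joint would pass 70% of its speed; a pose out of reach is approached as far as the arm can. A call is refused whole if a number of a shift passes 0.0417 or a number of a turn 7.16, either way. A call with a gripper value outside its range is refused whole. The fingers move at their own pace and stop on an object; "squeeze" is the grip in N (left out, the last holds). Time passes only in rows, so rows that do not move let the fingers close. It gives the time, the measured TCP pose, the force, the opening and the grip force at its end, in the units of the state.
- manip.sense(): the state, without advancing time (a new reading comes with each control period).
- manip.snapshot(name): name is "scene" or "top"; returns the picture (400x640x3 uint8, blue, green, red); there is no depth.
- manip.camera_info(name): a dict with "K" (3x3 intrinsics, pixels), "camera_from_world" (4x4, takes a point from world to camera coordinates). Camera axes: x right, y down, z forward; pixel columns grow to the right and rows downward; lengths in m; the calibration is good to about 2 mm. A picture is of the moment at which its call begins. camera_info takes no time and is no camera call.
- manip.sign_off(): hands the job in; it is judged then, once.
The state is a dict: "t": time; "q": joint angles; "qd": joint speeds; "tau": joint torques, N m; "tcp_pos": TCP position; "tool_rot": TCP orientation; "force": force on the tool from outside, world axes, zero at the start; "ft_torque": the same for the moment, N m; "finger_gap": opening from 0.0 (shut) to 1.0 (fully open); "gripper_force": force on a finger pad.
Only numpy, scipy, OpenCV 4.12 (cv2) and the standard library are available. Lean on these libraries where they do the work, as an engineer would, in place of code of your own. Each camera call takes 0.05 s, during which the arm holds its last target. There are 200 camera calls.

## Working session

There is one attempt and no reset: what is moved stays moved. The work goes in short steps, Python scripts to look and compute and a tool call to move; the robot and the scene stay as the last step left them, time stands still between calls to the robot, and variables do not carry over. Pictures are saved under pics/ and viewed, at most 10 in all, crops included, and the job is handed in when it is done.

Besides the shell and the picture viewer there is one more tool, called after "Call:" as name(argument=value, ...), one argument or row to a line, values as JSON. servo_tool: Moves the arm, as the interface text tells. Its arguments: {"type":"object","properties":{"rows":{"type":"array","items":{"type":"array","items":{"type":"array","items":{"type":"number"}}}},"squeeze":{"type":"number"}},"required":["rows"]}

```bash
mkdir -p pics; ls
python3 - <<'E'
from station import manip
import cv2
for n in("scene","top"):
    cv2.imwrite(f"pics/{n}0.png",manip.snapshot(n)); c=manip.camera_info(n); print(c)
s=manip.sense();print(s)
E
```

```text
pics
{'K': array([[455.77860006,   0.        , 323.72982934],
       [  0.        , 455.77860006, 195.47849346],
       [  0.        ,   0.        ,   1.        ]]), 'camera_from_world': array([[ 0.24278828, -0.96982337,  0.02228174, -0.32249834],
       [-0.41660703, -0.12498255, -0.9004543 ,  0.30306976],
       [ 0.87606646,  0.20933702, -0.43437953,  0.40680194],
       [ 0.        ,  0.        ,  0.        ,  1.        ]])}
{'K': array([[394.60909626,   0.        , 316.9675975 ],
       [  0.        , 394.60909626, 201.4235711 ],
       [  0.        ,   0.        ,   1.        ]]), 'camera_from_world': array([[-1.00531422e-01, -9.94933884e-01, -1.48527517e-06,
        -1.28365649e-01],
       [-9.73895805e-01,  9.84059705e-02, -2.04556169e-01,
         6.14780143e-01],
       [ 2.03520010e-01, -2.05628761e-02, -9.78854828e-01,
         8.08736602e-01],
       [ 0.00000000e+00,  0.00000000e+00,  0.00000000e+00,
         1.00000000e+00]])}
{'t': 0.1, 'q': array([ 1.07246466e+00,  5.28351867e-01,  1.43378174e+00,  2.28408507e-05,
        1.18139498e+00, -1.78490808e-01]), 'qd': array([-0.00094712, -0.00130225, -0.00309489, -0.00082987, -0.00041429,
       -0.00143457]), 'tau': array([ 1.21480332e-05, -4.43303490e+01, -1.78586465e+01, -2.17221700e-04,
        3.87766137e-03, -1.96714205e-05]), 'tcp_pos': array([0.19617575, 0.59277449, 0.24944213]), 'tool_rot': array([ 1.59243867e-01,  9.87238803e-01, -9.09561609e-04, -3.31316762e-04]), 'force': array([-0.1825254 , -0.15221551, -0.05899167]), 'ft_torque': array([-0.03573998,  0.01578341,  0.00227172]), 'gripper_force': 0.0, 'finger_gap': 1.0014509112175898}
```

View pics/top0.png

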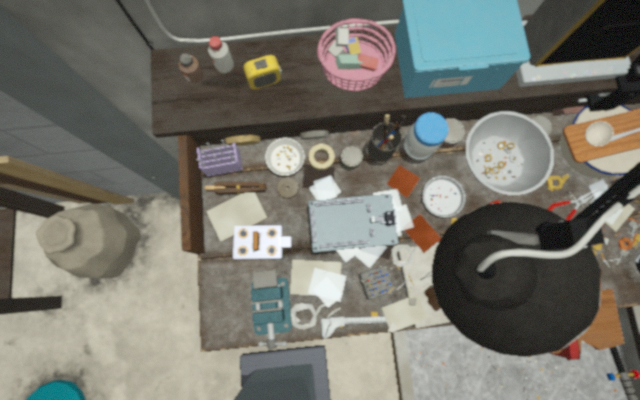

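View pics/scene0.png

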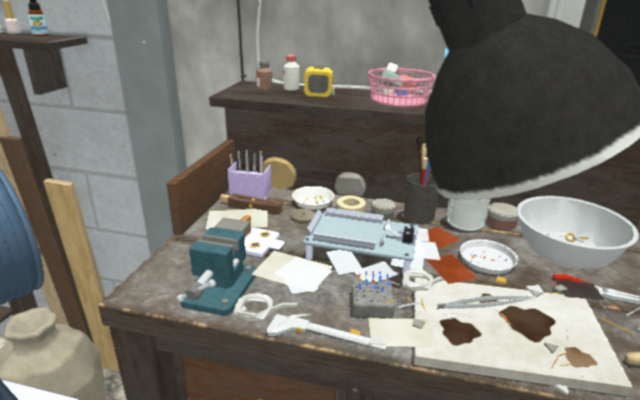

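The top view shows the tray at about (260,242) with its tongue to the right at (288,241). The dock is at about (353,222), with its switch to the right at (388,216). Next I'll zoom in on the top view.

```bash
cat > h.py <<'E'
from station import manip
import numpy as np, cv2
def ray(n,u,v,z):
    c=manip.camera_info(n);T=c["camera_from_world"];R,t=T[:3,:3],T[:3,3]
    o=-R.T@t; d=R.T@np.linalg.inv(c["K"])@np.array([u,v,1.])
    return o+d*(z-o[2])/d[2]
def proj(n,p):
    c=manip.camera_info(n);T=c["camera_from_world"];x=c["K"]@(T[:3,:3]@np.array(p)+T[:3,3]);return x[:2]/x[2]
E
python3 - <<'E'
from h import *
im=cv2.imread("pics/top0.png")
cv2.imwrite("pics/c1.png",cv2.resize(im[160:290,220:420],None,fx=4,fy=4,interpolation=cv2.INTER_CUBIC))
im=cv2.imread("pics/scene0.png")
cv2.imwrite("pics/c2.png",cv2.resize(im[180:290,235:435],None,fx=4,fy=4,interpolation=cv2.INTER_CUBIC))
print(ray("top",258,242,.011),ray("top",353,222,.046),proj("top",[.196,.593,.25]),proj("scene",[.196,.593,.25]))
E
```

```text
[ 0.52856182 -0.04627716  0.011     ] [ 0.54765274 -0.26517633  0.046     ] [-175.23821464  488.92627385] [-324.15976126  135.77724023]
```

View pics/c1.png

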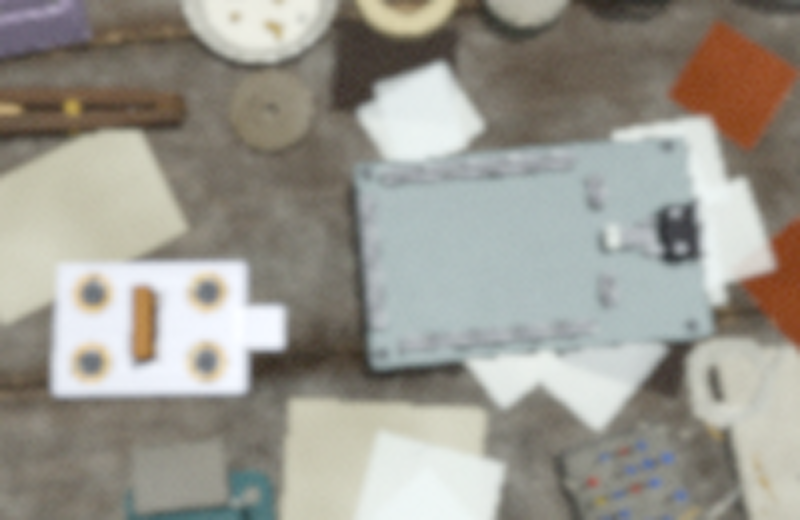

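View pics/c2.png

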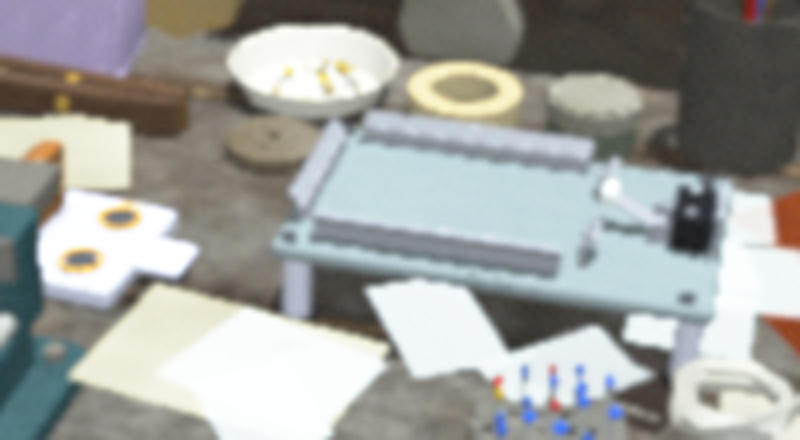

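The tray plate's corners in the top crop are (58,262), (247,262), (248,395) and (52,397). The dock base corners are (356,165), (686,140), (713,333) and (371,366), and the roller is at (612,237). A vise stands on the robot's side of the tray. Next I'll measure all of these.

```bash
cat >> h.py <<'E'
def crop1(u,v): return (u+.5)/4-.5+220,(v+.5)/4-.5+160
def crop2(u,v): return (u+.5)/4-.5+235,(v+.5)/4-.5+180
def tri(a,b):
    A=[];B=[]
    for n,p in(("top",a),("scene",b)):
        c=manip.camera_info(n);P=c["K"]@c["camera_from_world"][:3]
        for i in(0,1):
            r=P[i]-p[i]*P[2];A.append(r[:3]);B.append(-r[3])
    return np.linalg.lstsq(np.array(A),np.array(B),rcond=None)[0]
E
python3 - <<'E'
from h import *
np.set_printoptions(precision=4,suppress=True)
tr=[ray("top",*crop1(*p),.011)for p in[(58,262),(247,262),(248,395),(52,397)]]
print("tray",np.mean(tr,0)); ax=(tr[1]+tr[2]-tr[0]-tr[3])/2;print("-y axis",ax,np.linalg.norm(ax),np.linalg.norm(tr[0]-tr[3]))
to=ray("top",*crop1(286,328),.009);print("tongue",to,to-np.mean(tr,0))
# ring centres, rib top
rg=[ray("top",*crop1(*p),.0125)for p in[(92,293),(208,292),(207,361),(91,362)]];print("rings",np.mean(rg,0),(rg[1]+rg[2]-rg[0]-rg[3])/2)
print("rib top",ray("top",*crop1(143,322),.049))
dk=[ray("top",*crop1(*p),.046)for p in[(357,165),(688,140),(713,333),(371,366)]]
print("dock",np.mean(dk,0)); ax=(dk[1]+dk[2]-dk[0]-dk[3])/2;u=ax/np.linalg.norm(ax);print("-y axis",u,np.linalg.norm(ax),np.linalg.norm(dk[0]-dk[3]))
r=ray("top",*crop1(612,237),.062);print("roller",r,"tri",tri(crop1(612,237),crop2(610,188)));print("from base centre along/lat",(r-np.mean(dk,0))@u)
print("pocket by roller",r-.068*u,"by base",np.mean(dk,0)-.025*u)
# vise far-left jaw corner and its right
print("vise",tri(crop1(133,445),(221,221)),tri(crop1(225,442),(247,221)))
im=cv2.imread("pics/top0.png")
cv2.imwrite("pics/c3.png",np.vstack([cv2.resize(cv2.imread("pics/scene0.png")[190:320,150:350],None,fx=4,fy=4,interpolation=cv2.INTER_CUBIC)]))
E
```

```text
tray [ 0.5293 -0.045   0.011 ]
-y axis [-0.0106 -0.11    0.    ] 0.1105344660553506 0.07754492127459627
tongue [ 0.522 -0.122  0.009] [-0.0073 -0.0769 -0.002 ]
rings [ 0.5301 -0.0443  0.0125] [-0.0061 -0.0662  0.    ]
rib top [ 0.5288 -0.0461  0.049 ]
dock [ 0.5476 -0.2646  0.046 ]
-y axis [-0.0142 -0.9999  0.    ] 0.1886999170677707 0.11316789732782623
roller [ 0.5479 -0.3071  0.062 ] tri [ 0.5475 -0.3072  0.0656]
from base centre along/lat 0.042542539658411156
pocket by roller [ 0.5489 -0.2391  0.062 ] by base [ 0.548  -0.2396  0.046 ]
vise [ 0.4603 -0.039   0.0813] [ 0.4566 -0.0879  0.0909]
```

View pics/c3.png

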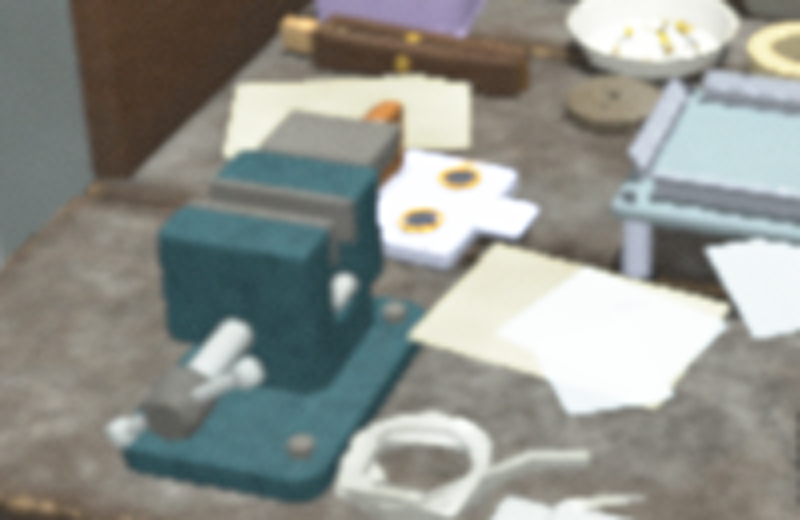

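The vise top is at about z=0.09 with its far edge at x≈0.46, so the gripper body clears it. The tray is at (0.529,-0.045), with its y axis at 84.5°. The dock pocket is at (0.548,-0.239), with its axis at 89.2°. First I'll align the tool, then move over the tray.

Call:
servo_tool(
  rows=[
    [[0, 0, -6.4, 0, 0, 0, 1], [0, 0, -6.4, 0, 0, 0, 1], [0, 0, 0, -0.0164, -0.0251, 0, 1], [0, 0, 0, -0.0164, -0.0251, 0, 1], [0, 0, 0, -0.0164, -0.0251, 0, 1], [0, 0, 0, -0.0164, -0.0251, 0, 1], [0, 0, 0, -0.0164, -0.0251, 0, 1], [0, 0, 0, -0.0164, -0.0251, 0, 1]],
  ],
)

```text
t: 0.77
tcp_pos: [0.28, 0.4324, 0.25]
tool_rot: [0.048, 0.999, -0.0, -0.0]
force: [0.8, 0.6, -0.0]
finger_gap: 0.999
gripper_force: 0.0
```

Call:
servo_tool(
  rows=[
    [[0, 0, 0, -0.0164, -0.0251, 0, 1], [0, 0, 0, -0.0164, -0.0251, 0, 1], [0, 0, 0, -0.0164, -0.0251, 0, 1], [0, 0, 0, -0.0164, -0.0251, 0, 1], [0, 0, 0, -0.0164, -0.0251, 0, 1], [0, 0, 0, -0.0164, -0.0251, 0, 1], [0, 0, 0, -0.0164, -0.0251, 0, 1], [0, 0, 0, -0.0164, -0.0251, 0, 1]],
  ],
)

```text
t: 1.43
tcp_pos: [0.3913, 0.22, 0.2501]
tool_rot: [0.048, 0.999, -0.0, -0.0]
force: [0.3, 0.1, 0.7]
finger_gap: 0.999
gripper_force: 0.0
```

Call:
servo_tool(
  rows=[
    [[0, 0, 0, -0.0164, -0.0251, 0, 1], [0, 0, 0, -0.0164, -0.0251, 0, 1], [0, 0, 0, -0.0164, -0.0251, 0, 1], [0, 0, 0, -0.0164, -0.0251, 0, 1], [0, 0, 0, -0.0164, -0.0251, 0, 1], [0, 0, 0, -0.0164, -0.0251, 0, 1], [0, 0, 0, 0, 0, 0, 1], [0, 0, 0, 0, 0, 0, 1]],
  ],
)

```text
t: 2.1
tcp_pos: [0.4751, 0.0608, 0.25]
tool_rot: [0.05, 0.999, 0.0, -0.0]
force: [-0.3, 0.5, -0.7]
finger_gap: 0.996
gripper_force: 0.0
```

Call:
servo_tool(
  rows=[
    [[0, 0, 0, -0.0128, -0.02, 0, 1], [0, 0, 0, -0.0128, -0.02, 0, 1], [0, 0, 0, -0.0128, -0.02, 0, 1], [0, 0, 0, -0.0128, -0.02, 0, 1], [0, 0, 0, -0.0128, -0.02, 0.02, 1], [0, 0, 0, 0, 0, 0.03, 1], [0, 0, 0, 0, 0, 0.03, 1], [0, 0, 0, 0, 0, 0, 1]],
  ],
)

```text
t: 2.77
tcp_pos: [0.5243, -0.0416, 0.1654]
tool_rot: [0.048, 0.999, 0.002, -0.006]
force: [-1.4, 0.8, -0.0]
finger_gap: 1.0
gripper_force: 0.0
```

Run:
```python
from h import *
a=cv2.resize(manip.snapshot("top")[180:290,220:360],None,fx=4,fy=4,interpolation=cv2.INTER_CUBIC)
cv2.imwrite("pics/d1.png",a);s=manip.sense();print(s["tcp_pos"],s["tool_rot"],s["q"])
```

```text
[ 0.52569335 -0.04181397  0.16772993] [ 0.04770559  0.99885135  0.00120662 -0.00432543] [-2.91580807e-01  5.18886209e-01  1.75091777e+00  3.28196688e-04
  8.80766307e-01 -1.76713882e+00]
```

View pics/d1.png

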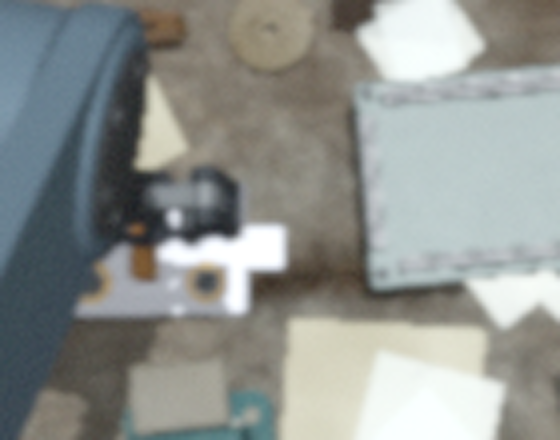

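The gripper hangs over the tray as planned. I'll descend straight down and close.

Call:
servo_tool(
  rows=[
    [[0, 0, 0, -0.0033, -0.0032, 0.02, 1], [0, 0, 0, 0, 0, 0.02, 1], [0, 0, 0, 0, 0, 0.02, 1], [0, 0, 0, 0, 0, 0.02, 1], [0, 0, 0, 0, 0, 0.02, 1], [0, 0, 0, 0, 0, 0.016, 1], [0, 0, 0, 0, 0, 0.01, 1], [0, 0, 0, 0, 0, 0, 1]],
  ],
)

```text
t: 3.48
tcp_pos: [0.5314, -0.0463, 0.044]
tool_rot: [0.048, 0.999, 0.0, -0.001]
force: [-0.1, 1.0, 0.1]
finger_gap: 1.001
gripper_force: 0.0
```

Call:
servo_tool(
  rows=[
    [[0, 0, 0, 0, 0, 0, 1], [0, 0, 0, 0, 0, 0, 1], [0, 0, 0, 0, 0, 0, 1]],
  ],
)

```text
t: 3.73
tcp_pos: [0.5326, -0.0472, 0.0457]
tool_rot: [0.048, 0.999, -0.0, 0.001]
force: [-0.2, -0.3, 0.0]
finger_gap: 1.0
gripper_force: 0.0
```

Call:
servo_tool(
  rows=[
    [[0, 0, 0, 0.003, 0.001, 0.004, 1], [0, 0, 0, 0, 0, 0.004, 1], [0, 0, 0, 0, 0, 0, 0.5], [0, 0, 0, 0, 0, 0, 0], [0, 0, 0, 0, 0, 0, -0.3], [0, 0, 0, 0, 0, 0, -0.5], [0, 0, 0, 0, 0, 0, -0.6], [0, 0, 0, 0, 0, 0, -0.7]],
  ],
  squeeze=50,
)

```text
t: 4.4
tcp_pos: [0.5288, -0.0458, 0.0364]
tool_rot: [0.048, 0.999, 0.0, 0.0]
force: [-0.6, 0.7, -0.0]
finger_gap: 0.156
gripper_force: 0.0
```

Call:
servo_tool(
  rows=[
    [[0, 0, 0, 0, 0, 0, -0.8], [0, 0, 0, 0, 0, 0, -1], [0, 0, 0, 0, 0, 0, -1], [0, 0, 0, 0, 0, 0, -1], [0, 0, 0, 0, 0, 0, -1], [0, 0, 0, 0, 0, 0, -1]],
  ],
)

```text
t: 4.9
tcp_pos: [0.5289, -0.0458, 0.0365]
tool_rot: [0.048, 0.999, -0.0, 0.0]
force: [-0.1, 0.8, 2.8]
finger_gap: 0.135
gripper_force: 49.3
```

Call:
servo_tool(
  rows=[
    [[0, 0, 0, 0, 0, -0.008, -1], [0, 0, 0, 0, 0, -0.015, -1], [0, 0, 0, 0, 0, -0.02, -1], [0, 0, 0, 0, 0, -0.02, -1], [0, 0, 0, 0, 0, -0.02, -1], [0, 0, 0, 0, 0, -0.02, -1], [0, 0, 0, 0, 0, -0.015, -1], [0, 0, 0, 0, 0, 0, -1]],
  ],
)

```text
t: 5.57
tcp_pos: [0.5302, -0.0462, 0.1571]
tool_rot: [0.048, 0.999, -0.001, 0.003]
force: [-0.0, -0.5, -2.3]
finger_gap: 0.135
gripper_force: 48.8
```

Call:
servo_tool(
  rows=[
    [[0, 0, -2.35, 0, 0, 0, -1], [0, 0, -2.35, 0, 0, 0, -1], [0, 0, 0, 0, 0, 0, -1], [0, 0, 0, 0, 0, 0, -1]],
  ],
)

```text
t: 5.9
tcp_pos: [0.528, -0.0457, 0.1534]
tool_rot: [0.008, 1.0, 0.0, -0.001]
force: [-0.5, -0.5, -2.7]
finger_gap: 0.132
gripper_force: 48.7
```

Run:
```python
from h import *
from scipy.spatial.transform import Rotation as Ro
a=cv2.resize(manip.snapshot("top")[160:290,220:420],None,fx=4,fy=4,interpolation=cv2.INTER_CUBIC)
cv2.imwrite("pics/d2.png",a);s=manip.sense();R=Ro.from_quat(s["tool_rot"]).as_matrix()
print(s["tcp_pos"],R[:,1],s["force"],s["finger_gap"],R.T@(np.array([.5485,-.2393,.17])-s["tcp_pos"]))
```

```text
[ 0.52810022 -0.04568732  0.15348745] [1.53340633e-02 9.99882312e-01 4.77489316e-04] [ 0.21567119  0.4018835  -2.25900362] 0.13586788357825397 [-0.02333604 -0.1932692  -0.01664728]
```

View pics/d2.png

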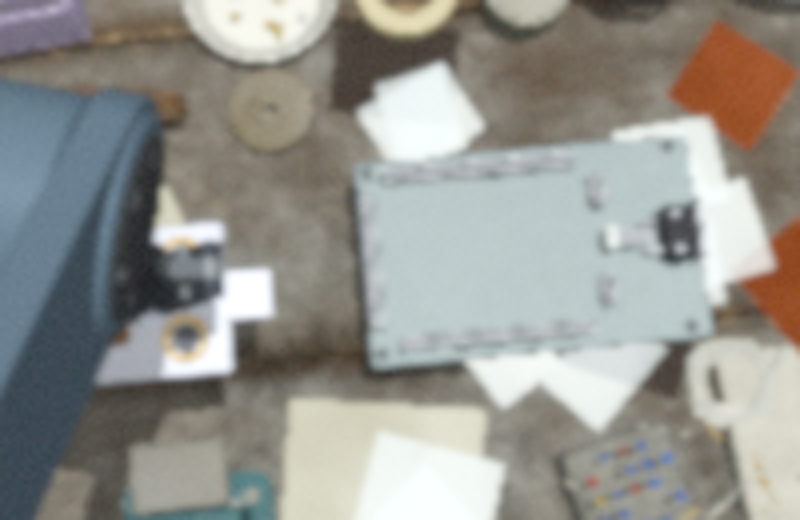

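The tray is lifted. Its -y edge runs (222,222)–(236,374) and the tongue's outer end is at about (273,294). I'll work out the tray's pose relative to the tool from these.

Run:
```python
from h import *
z=.1535-.0365+.011
a,b,t=[ray("top",*crop1(*p),z)for p in[(222,222),(236,374),(273,294)]]
print(a,b,t,(a-b)/np.linalg.norm(a-b),np.linalg.norm(a-b),(a+b)/2)
```

```text
[ 0.56563943 -0.1008454   0.128     ] [ 0.48849484 -0.10171945  0.128     ] [ 0.52647534 -0.12344496  0.128     ] [0.99993582 0.01132926 0.        ] 0.07714954048628266 [ 0.52706714 -0.10128243  0.128     ]
```

Call:
servo_tool(
  rows=[
    [[0, 0, 0, -0.0032, -0.025, 0, -1], [0, 0, 0, -0.0032, -0.025, 0, -1], [0, 0, 0, -0.0032, -0.025, 0, -1], [0, 0, 0, -0.0032, -0.025, 0, -1], [0, 0, 0, -0.0032, -0.025, 0, -1], [0, 0, 0, -0.0032, -0.025, 0, -1], [0, 0, 0, -0.003, -0.025, 0, -1], [0, 0, 0, 0, -0.012, 0, -1]],
  ],
)

```text
t: 6.62
tcp_pos: [0.549, -0.2365, 0.1539]
tool_rot: [0.008, 1.0, -0.001, 0.001]
force: [0.9, -1.0, -1.8]
finger_gap: 0.13
gripper_force: 49.1
```

Call:
servo_tool(
  rows=[
    [[0, 0, 0, 0, 0, 0, -1], [0, 0, 0, 0, 0, 0, -1], [0, 0, 0, 0, 0, 0, -1], [0, 0, 0, 0, 0, 0, -1]],
  ],
)

```text
t: 6.95
tcp_pos: [0.5477, -0.2313, 0.154]
tool_rot: [0.007, 1.0, 0.001, -0.001]
force: [0.5, -0.2, -2.5]
finger_gap: 0.131
gripper_force: 49.1
```

Run:
```python
from h import *
from scipy.spatial.transform import Rotation as Ro
a=cv2.resize(manip.snapshot("top")[160:290,270:420],None,fx=4,fy=4,interpolation=cv2.INTER_CUBIC)
cv2.imwrite("pics/d3.png",a);s=manip.sense();R=Ro.from_quat(s["tool_rot"]).as_matrix()
print(s["tcp_pos"],R[:,1],s["force"],s["finger_gap"])
```

```text
[ 0.54791707 -0.23141201  0.15416669] [1.28824270e-02 9.99916528e-01 9.89720129e-04] [ 0.40455561  0.92372299 -2.49176768] 0.13086030950958627
```

View pics/d3.png

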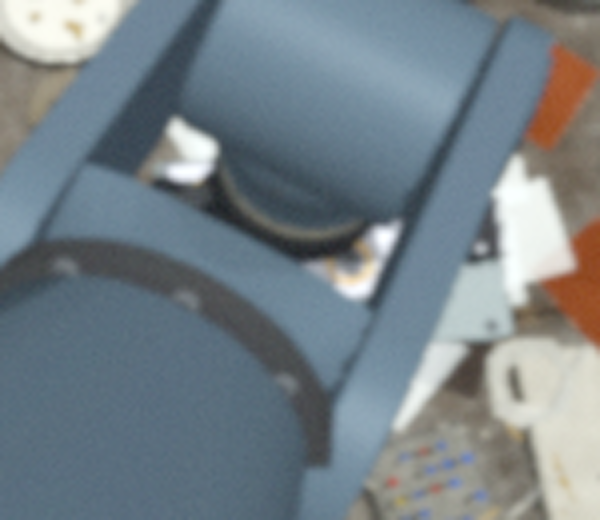

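The arm hides the tray from above. The earlier look shows the tray centred on the TCP to within 1 mm, so I'll rely on TCP coordinates, lower to just above the guides and check with the scene camera.

Call:
servo_tool(
  rows=[
    [[0, 0, 0, -0.0007, -0.004, 0.008, -1], [0, 0, 0, 0, -0.004, 0.012, -1], [0, 0, 0, 0, 0, 0.012, -1], [0, 0, 0, 0, 0, 0.01, -1], [0, 0, 0, 0, 0, 0.004, -1], [0, 0, 0, 0, 0, 0, -1], [0, 0, 0, 0, 0, 0, -1], [0, 0, 0, 0, 0, 0, -1]],
  ],
)

```text
t: 7.67
tcp_pos: [0.5492, -0.2413, 0.1085]
tool_rot: [0.007, 1.0, -0.0, 0.0]
force: [-0.3, -0.6, -2.3]
finger_gap: 0.129
gripper_force: 49.0
```

Run:
```python
from h import *
from scipy.spatial.transform import Rotation as Ro
a=cv2.resize(manip.snapshot("scene")[180:290,270:435],None,fx=4.8,fy=4.8,interpolation=cv2.INTER_CUBIC)
cv2.imwrite("pics/d4.png",a);s=manip.sense();R=Ro.from_quat(s["tool_rot"]).as_matrix()
print(s["tcp_pos"],R[:,1],s["force"],s["finger_gap"])
```

```text
[ 0.54924857 -0.24136951  0.1087402 ] [ 1.43013307e-02  9.99897561e-01 -5.82550599e-04] [-1.08195112 -0.45796181 -2.83130687] 0.1314988268269946
```

View pics/d4.png

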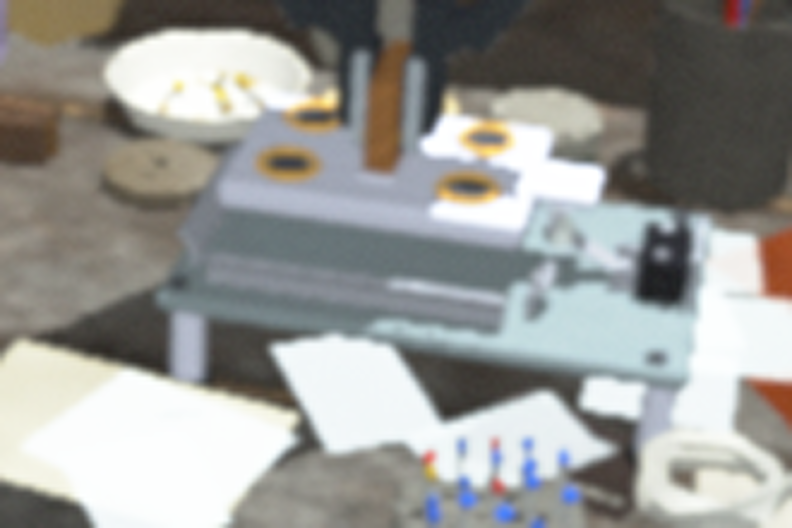

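The tray hovers over the pocket with its tongue toward the lever. Its near top corners are at about (220,188) and (528,226), and the dock base's near corners at about (160,298) and (690,368). I'll check these against the expected positions.

Run:
```python
from h import *
np.set_printoptions(precision=4,suppress=True)
f=lambda u,v:((u+.5)/4.8-.5+270,(v+.5)/4.8-.5+180)
g=lambda p:np.round((np.array(proj("scene",p))-[270,180]+.5)*4.8-.5)
c=np.array([.5492,-.2414]);y=np.array([.0143,.9999]);x=np.array([.9999,-.0143])
for nm,a,b in(("nearL",-.038,.055),("nearR",-.038,-.055),("tongueR near",-.012,-.077),("tongueR far",.012,-.077)):print(nm,g([*(c+a*x+b*y),.083]))
d=np.array([.5488,-.2393])
for nm,a,b in(("baseL",-.058,.070),("baseR",-.058,-.12)):print(nm,g([*(d+a*x+b*y),.046]))
print("roller",g([*(d-.068*y),.062]))
for p,z in(((220,188),.083),((528,226),.083),((160,298),.046),((690,368),.046)):print(p,ray("scene",*f(*p),z))
```

```text
nearL [215. 183.]
nearR [521. 229.]
tongueR near [594. 203.]
tongueR far [602. 172.]
baseL [152. 294.]
baseR [688. 380.]
roller [562. 234.]
(220, 188) [ 0.5093 -0.1885  0.083 ]
(528, 226) [ 0.5129 -0.298   0.083 ]
(160, 298) [ 0.4899 -0.1721  0.046 ]
(690, 368) [ 0.4965 -0.3586  0.046 ]
```

The views agree to within about 2 mm. I'll shift +2 mm in y and lower slowly.

Call:
servo_tool(
  rows=[
    [[0, 0, 0, 0, 0.0018, 0.004, -1], [0, 0, 0, 0, 0, 0.004, -1], [0, 0, 0, 0, 0, 0.004, -1], [0, 0, 0, 0, 0, 0.004, -1], [0, 0, 0, 0, 0, 0.003, -1], [0, 0, 0, 0, 0, 0, -1], [0, 0, 0, 0, 0, 0, -1], [0, 0, 0, 0, 0, 0, -1]],
  ],
)

```text
t: 8.38
tcp_pos: [0.5489, -0.2395, 0.0893]
tool_rot: [0.007, 1.0, -0.0, -0.0]
force: [-0.3, -0.5, -2.4]
finger_gap: 0.132
gripper_force: 49.1
```

Call:
servo_tool(
  rows=[
    [[0, 0, 0, 0, 0, 0.002, -1], [0, 0, 0, 0, 0, 0.002, -1], [0, 0, 0, 0, 0, 0.001, -1], [0, 0, 0, 0, 0, 0, -1], [0, 0, 0, 0, 0, 0, -1]],
  ],
)

```text
t: 8.8
tcp_pos: [0.5489, -0.2394, 0.0842]
tool_rot: [0.007, 1.0, 0.0, -0.0]
force: [-0.2, 0.1, -1.9]
finger_gap: 0.132
gripper_force: 49.1
```

Call:
servo_tool(
  rows=[
    [[0, 0, 0, 0, 0, 0.001, -1], [0, 0, 0, 0, 0, 0.0005, -1], [0, 0, 0, 0, 0, 0, -1], [0, 0, 0, 0, 0, 0, -1], [0, 0, 0, 0, 0, 0, -1]],
  ],
)

```text
t: 9.22
tcp_pos: [0.5489, -0.2393, 0.0828]
tool_rot: [0.007, 1.0, -0.0, 0.0]
force: [-0.3, -0.6, -2.2]
finger_gap: 0.134
gripper_force: 49.1
```

Call:
servo_tool(
  rows=[
    [[0, 0, 0, 0, 0, 0.0006, -1], [0, 0, 0, 0, 0, 0, -1], [0, 0, 0, 0, 0, 0, -1], [0, 0, 0, 0, 0, 0, -1]],
  ],
)

```text
t: 9.55
tcp_pos: [0.5489, -0.2394, 0.0825]
tool_rot: [0.007, 1.0, -0.0, 0.0]
force: [-0.5, 0.7, 1.2]
finger_gap: 0.131
gripper_force: 49.5
```

The tray has touched down: the force went from -2.2 to +1.2 N. I'll release and rise.

Call:
servo_tool(
  rows=[
    [[0, 0, 0, 0, 0, 0, -0.6], [0, 0, 0, 0, 0, 0, -0.4], [0, 0, 0, 0, 0, 0, -0.2], [0, 0, 0, 0, 0, 0, 0], [0, 0, 0, 0, 0, 0, 0], [0, 0, 0, 0, 0, 0, 0], [0, 0, 0, 0, 0, 0, 0], [0, 0, 0, 0, 0, 0, 0]],
  ],
)

```text
t: 10.22
tcp_pos: [0.5489, -0.2394, 0.0822]
tool_rot: [0.007, 1.0, -0.0, 0.0]
force: [0.4, 0.3, 0.3]
finger_gap: 0.498
gripper_force: 0.0
```

Call:
servo_tool(
  rows=[
    [[0, 0, 0, 0, 0, -0.005, 0], [0, 0, 0, 0, 0, -0.01, 0], [0, 0, 0, 0, 0, -0.02, 0], [0, 0, 0, 0, 0, -0.02, 0], [0, 0, 0, 0, 0, -0.03, 0], [0, 0, 0, 0, 0, -0.03, 0], [0, 0, 0, 0, 0, -0.02, 0], [0, 0, 0, 0, 0, 0, 0]],
  ],
)

```text
t: 10.88
tcp_pos: [0.5516, -0.241, 0.2235]
tool_rot: [0.007, 1.0, -0.003, 0.005]
force: [1.0, 0.2, 1.1]
finger_gap: 0.499
gripper_force: 0.0
```

Run:
```python
from h import *
a=cv2.resize(manip.snapshot("scene")[180:290,270:435],None,fx=4.8,fy=4.8,interpolation=cv2.INTER_CUBIC)
cv2.imwrite("pics/d5.png",a);s=manip.sense()
g=lambda p:np.round((np.array(proj("scene",p))-[270,180]+.5)*4.8-.5)
print(s["tcp_pos"],s["force"],[g([.5489+a,-.2393+b,.057]) for a,b in((-.038,.055),(-.038,-.055),(-.012,-.077))])
```

```text
[ 0.55042842 -0.24029758  0.22098475] [ 0.24178202  0.5657794  -0.85738137] [array([209., 247.]), array([511., 292.]), array([582., 264.])]
```

View pics/d5.png

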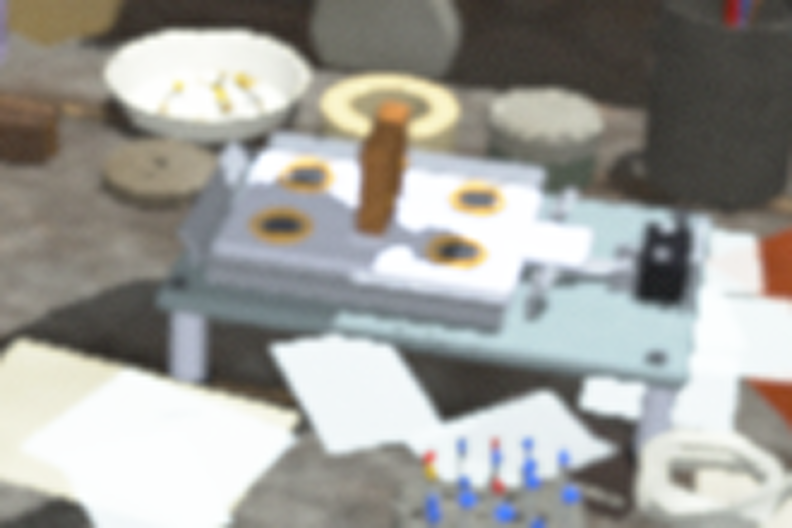

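The tray lies flat inside the guides, with near corners at about (210,250) and (515,295), as predicted. Its tongue, at about (590,245), covers the lowered lever, and the gripper is clear. I'll hand it in.

```bash
python3 -c "
from station import manip
print(manip.sign_off())"
```

```text
the job is handed in; nothing more can be done
None
```

The job is handed in: the tray was set flat inside the dock's guides with its tongue over the lowered lever and then released, and the last picture shows it seated there; the hand-in returned no verdict.

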